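# Switch on the bag sealer behind its guard with the bent rod

### The arm

A 6-joint arm with a two-finger parallel gripper is mounted at the origin on the work surface; the furniture and walls round the work are solid. World frame = base frame: x ahead of the robot, y to its left, z up, the work surface at z = 0. Lengths are in m, angles in rad, forces in N, time in s.
With the tool pointing down it reaches from about 0.3 to 0.75 m from the base axis. Payload 8.5 kg.
Tool frame: the origin (TCP) lies midway between the tips of the shut fingers; the grasp point (between the pads) lies 19 mm behind it; z points along the fingers, y is the direction in which the jaws open and shut (so a half turn about z gives the same grasp; the last joint's range is limited). The gripper opens to 85 mm and grips with 20 to 120 N. Pads are 22 mm wide; open, the fingers measure 114 mm over their backs; the gripper's body (76 mm by 85 mm) begins 54 mm behind the grasp point. The pads swing forward as they close: fully open they stand 13 mm farther back than shut.
Start: joints at [1.092, 0.381, 1.297, -0, 1.464, -0.215], TCP at [0.143, 0.531, 0.231] pointing down, gripper open.
Joint ranges: [-3.11, 3.11], [-0.89, 2.33], [0.22, 2.48], [-1.42, 4.56], [0.17, 2.85], [-2.88, 2.88]. Speed limits (rad/s): [2.39, 2.39, 3.14, 3.14, 3.14, 3.14].

### API

Orientations are given as a unit quaternion [x, y, z, w].
In Python, from workcell import env gives the robot as it stands.
- The arm moves only by the tool drive_tool, never from a script. Its argument "commands" is one flat list of numbers, 4 for each row, row after row: the shift along the tool's x, y, z in mm, then the turn about the tool's z in rad. A call has 1 to 20 rows; each row shifts and turns the commanded pose from where the row before left it, along the tool's axes as they then stand; what a row does not reach is not made up. A row lasts 1/12 s, in which the tool goes at most 41.7 mm and 7.16 degrees, less where a joint would pass 70% of its speed; a pose out of reach is approached as far as the arm can. A call with a gripper value outside its range is refused whole. "hand" is the finger opening in mm, from 0 to 85.4, set as the call begins (left out, the last holds). The fingers move at their own pace and stop on an object; the grip force is fixed at half the most. Time passes only in rows, so rows that do not move let the fingers close. It gives the time, the measured TCP pose, the force and the opening at its end, in the units of the state.
- env.read_state(): the state, without advancing time (a new reading comes with each control period).
- env.get_image(name): name is "scene" or "top" or "wrist"; returns a dict with "color" (480x640x3 uint8, red, green, blue), "range_z" (480x640 float32, m along the optical axis (not along the pixel's ray), 0 where there is no reading), "fx", "fy", "cx", "cy" (pixels), "pose" (4x4, takes a point from camera to world coordinates). Camera axes: x right, y down, z forward; pixel columns grow to the right and rows downward; lengths in m; the calibration is good to about 2 mm. A picture is of the moment at which its call begins.
- env.job_done(): hands the job in, once; it reports no verdict.
The state is a dict: "t": time; "q": joint angles; "qvel": joint speeds; "joint_torque": joint torques, N m; "tool_pos": TCP position; "orientation": TCP orientation; "contact_force": force on the tool from outside, world axes, zero at the start; "torque": the same for the moment, N m; "width": finger opening in m.
Only numpy, scipy, OpenCV 4.12 (cv2) and the standard library are available. Lean on these libraries where they do the work, as an engineer would, in place of code of your own. Each camera call takes 0.05 s, during which the arm holds its last target.

### The job

Switch on the bag sealer: take the bent rod from its stand, reach over the clear guard with it and pull the ball-ended lever all the way over towards the guard's front panel. Touch the levers only with the rod, leave the flat-ended lever and everything else as they are, and finally lay the rod back in both notches of its stand, bend hanging down at the same end as before.

Things in the scene. Friction and masses are not known exactly. Their poses are not given: they have to be found in the camera images.
- guard: fixed guard: aluminium base plate 145 x 250 x 4 mm with steel frame and clear panels at the front and both sides, open above and behind. Origin on the table; x points from the front panel to the open back, y along the panel, z up. Front panel (10 mm thick with its frame) at x = -75 mm, side panels at y = -117 and +117 mm reaching back to x = +55 mm; everything 160 mm high.
- ball_pivot (a point): pivot of the ball-ended lever, 40 mm above the table, on a fixed grey switch block 64 x 50 mm with its underside on the base plate and two pivot cheeks to 48 mm above the table; axes parallel to the guard's. The block stands 46 mm left or right of the guard's middle (y = +46 or -46 mm), at guard x = 0; the two levers may have changed sides.
- ball_end (a point): centre of the 26 mm black ball at the end of that lever, 65 mm from the pivot on a 9 mm stem; moves with the lever.
- paddle_pivot (a point): pivot of the flat-ended lever, 40 mm above the table on a block of its own like the first, on the other side of the guard's middle, 92 mm from the first.
- paddle_end (a point): centre of the flat black paddle (36 mm wide, 28 mm long, 8 mm thick) at the end of that lever, 65 mm from its pivot.
- ball_lever (a joint): ball-ended lever: 0 = leaning 0.55 rad from upright away from the front panel (towards guard +x), 1.1 = leaning 0.55 rad towards the front panel (on, at its stop). Friction about 0.03 N m, stays where it is left; starts between 0 and 0.15. The ball travels 68 mm.
- paddle_lever (a joint): flat-ended lever, same joint values; starts between 0 and 0.15 and must stay away from the front panel.
- rod_handle (a point): centre of the bent rod's wooden handle (80 long, 20 wide, 18 mm high when the bend hangs down). The rod is 12 mm round steel, about 0.13 kg: a straight shank along x through the handle's centre from x = -85 to +130 mm, then bent at a right angle and running 146 mm down (-z) to its tip. It lies in the stand, shank level, 165 mm above the table; balance point about 30 mm from the handle's centre towards the bend.
- rod_tip (a point): lower tip of the rod's bent leg: 130 mm ahead (x) and 146 mm below the handle's centre.
- stand: fixed wooden rod stand. Origin on the table under the middle of the handle; x along the lying shank towards the bent end, z up. Base 165 x 70 x 8 mm; two posts 8 mm thick and 30 mm wide at x = -60 and +75 mm, with 90-degree V notches open above (36 mm wide at the top, post tops 178 mm above the table). Shank axis lies 165 mm above the table.
- weight_1: bystander, loose: round black iron weight with a knob, 52 mm across, 50 mm high; origin at its underside.
- tape_wide: bystander, loose: roll of wide clear tape lying flat, 94 mm across, 48 mm high; origin at its underside.

How it is judged:
By the outcome, as a careful person would: the job done as asked, in the order asked, and still so for the second after the job is handed in, with the robot touching nothing.
It also fails if it takes over 51 s, if anything falls off the work surface, if the arm or the gripper's body presses on something with over 40 N, if the wrist force passes 120 N, or if a joint passes its speed limit or range.

## Working session

There is one attempt and no reset: what is moved stays moved. The work goes in short steps, Python scripts to look and compute and a tool call to move; the robot and the scene stay as the last step left them, time stands still between calls to the robot, and variables do not carry over. Pictures are saved under pics/ and viewed, and the job is handed in when it is done.

Besides the shell and the picture viewer there is one more tool, called after ">>>" by a JSON object that holds its "name" and its "arguments", one argument or row to a line. drive_tool: Moves the arm, as the interface text tells. Its arguments: {"type":"object","properties":{"commands":{"type":"array"},"hand":{"type":"number"}},"required":["commands"]}

```bash
ls; mkdir -p pics; cat > h.py <<'E'
import numpy as np, cv2
from workcell import env
def snap(n,f):
    im=env.get_image(n); cv2.imwrite(f'pics/{f}.png',im['color'][:,:,::-1]); np.savez(f'pics/{f}.npz',**im); return im
def world(im,u,v,z=None):
    z=im['range_z'][int(v),int(u)] if z is None else z
    p=np.array([(u-im['cx'])/im['fx']*z,(v-im['cy'])/im['fy']*z,z,1]); return (im['pose']@p)[:3]
def cloud(im):
    z=im['range_z']; v,u=np.indices(z.shape)
    P=np.stack([(u-im['cx'])/im['fx']*z,(v-im['cy'])/im['fy']*z,z],-1)
    return P@im['pose'][:3,:3].T+im['pose'][:3,3]
E
python3 - <<'E'
from h import *
for n in ['scene','top','wrist']:
    im=snap(n,n+'0'); print(n,im['pose'].round(3).tolist(),im['fx'])
print(env.read_state())
E
```

```text
pics
scene [[-0.969, 0.122, -0.214, 0.875], [0.245, 0.404, -0.881, 1.216], [-0.021, -0.907, -0.422, 0.709], [0.0, 0.0, 0.0, 1.0]] 540.7555046684407
top [[0.023, -0.994, 0.106, 0.431], [-1.0, -0.024, -0.012, -0.026], [0.014, -0.106, -0.994, 1.293], [0.0, 0.0, 0.0, 1.0]] 561.861563224702
wrist [[0.26, 0.924, 0.279, 0.072], [0.966, -0.249, -0.077, 0.55], [-0.001, 0.29, -0.957, 0.373], [0.0, 0.0, 0.0, 1.0]] 394.25358399425545
{'t': 0.15, 'q': array([ 1.09171005e+00,  3.81067189e-01,  1.29802980e+00, -1.24561842e-05,
        1.46359146e+00, -2.15276481e-01]), 'qvel': array([-0.00014119, -0.00126993, -0.00148769,  0.00062913,  0.00081738,
       -0.00075103]), 'joint_torque': array([ 2.81213746e-03, -4.48624885e+01, -2.31344926e+01, -3.89537865e-05,
        3.78243902e-03,  3.41590095e-06]), 'tool_pos': array([0.14330973, 0.53077861, 0.23085885]), 'orientation': array([ 1.31522047e-01,  9.91313094e-01, -5.17315335e-04, -1.80599275e-04]), 'contact_force': array([ 0.36638751, -0.31538934,  0.25483629]), 'torque': array([-0.01658727, -0.06096806, -0.0222207 ]), 'width': 0.08581776360411085}
```

View pics/scene0.png

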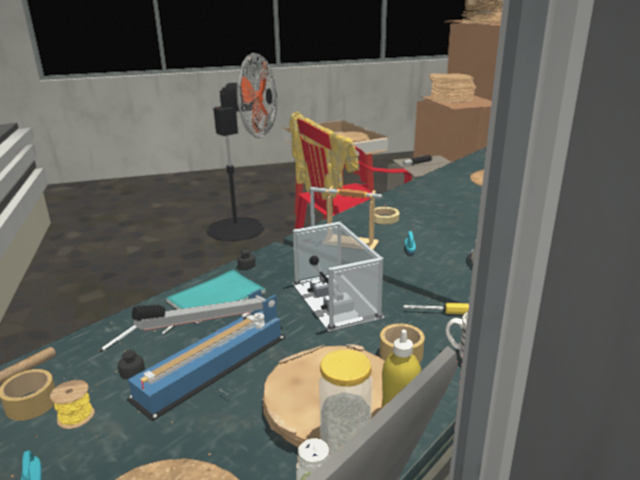

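View pics/top0.png

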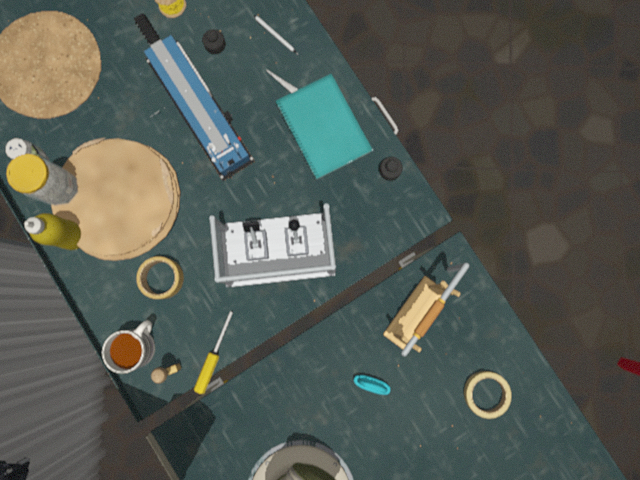

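View pics/wrist0.png

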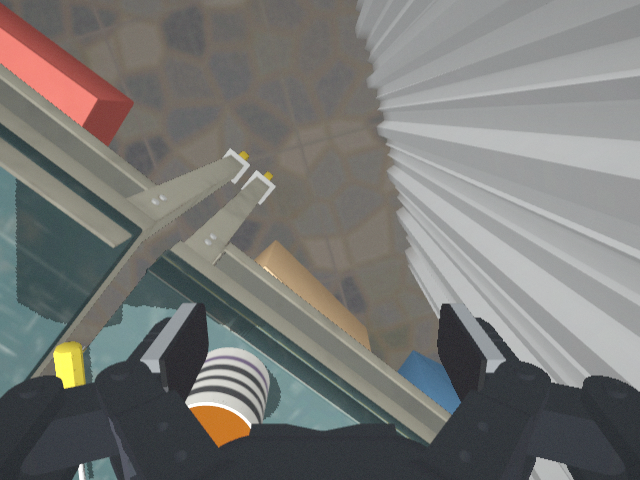

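Top view: the guard is at (275,245) with its front panel towards the robot. The ball lever is on the right at (296,225) and the paddle on the left at (252,225). The rod lies on its stand at right, with the handle at (430,318) and the bend end at (465,265). Now I'll measure.

```bash
python3 - <<'E'
from h import *
im=dict(np.load('pics/top0.npz')); P=cloud(im)
def crop(a,b,c,d,f,s):
    cv2.imwrite(f'pics/{f}.png',cv2.resize(im['color'][b:d,a:c,::-1],None,fx=s,fy=s,interpolation=cv2.INTER_CUBIC))
crop(200,190,350,300,'cg',5); crop(375,240,485,370,'cs',4.5)
# rod: points with z>.15 in stand region
R=P[240:370,375:485].reshape(-1,3); C=im['color'][240:370,375:485].reshape(-1,3).astype(int)
print(np.histogram(R[:,2],bins=[-.01,.004,.02,.05,.1,.14,.155,.16,.165,.17,.175,.18,.19]))
m=(R[:,2]>.158)&(R[:,2]<.19); Q=R[m];c=Q.mean(0);u,s,vt=np.linalg.svd(Q-c);d=vt[0]; d*=np.sign(d[0])
t=(Q-c)@d; print('rod',c,d,t.min(),t.max(),np.percentile((Q-c)@vt[1],[1,50,99]))
col=C[m]; h=(col[:,0]-col[:,2]>60); print('handle t',np.percentile(t[h],[0,2,50,98,100]),h.sum(), 'ends',c+d*t.min(),c+d*t.max())
ang=np.arctan2(d[1],d[0]);print('ang',ang)
# guard: z~.16
G=P[190:300,200:350].reshape(-1,3)
print(np.histogram(G[:,2],bins=[-.01,.002,.006,.02,.05,.08,.1,.11,.13,.15,.155,.16,.165,.17]))
Q=G[(G[:,2]>.15)&(G[:,2]<.17)]
print(cv2.minAreaRect((Q[:,:2]*1000).astype(np.float32)), Q.mean(0))
cam=im['pose'][:3,3]
# ball
for n in ['ball']:
    D=G[(G[:,2]>.085)&(G[:,2]<.13)]; print(len(D)); 
    for sgn,nm in((1,'left'),(-1,'right')):
        pass
    print(D[np.argsort(D[:,1])][::max(1,len(D)//25)].round(3))
E
```

```text
(array([9516, 2307,   57,  101,   66,   25,    4,   57,  292,  532,  142,
          0]), array([-0.01 ,  0.004,  0.02 ,  0.05 ,  0.1  ,  0.14 ,  0.155,  0.16 ,
        0.165,  0.17 ,  0.175,  0.18 ,  0.19 ]))
rod [ 0.41627869 -0.257551    0.17125266] [ 0.8183015  -0.57476995 -0.00470714] -0.10542559616918039 0.12027240196019227 [-0.01951414  0.00027654  0.01896984]
handle t [-0.09422766 -0.07995877 -0.01626103  0.05894803  0.06107275] 600 ends [ 0.33000877 -0.19695554  0.17174891] [ 0.51469778 -0.32667997  0.17068652]
ang -0.612330773954717
(array([7409, 4223, 1211, 1336,  294,  235,  201,  145,   41,   61,  726,
        400,    4]), array([-0.01 ,  0.002,  0.006,  0.02 ,  0.05 ,  0.08 ,  0.1  ,  0.11 ,
        0.13 ,  0.15 ,  0.155,  0.16 ,  0.165,  0.17 ]))
((547.264404296875, 67.70640563964844), (134.1085662841797, 244.5744171142578), 7.866764068603516) [0.51903398 0.06475667 0.15893898]
542
[[ 0.498 -0.059  0.088]
 [ 0.589  0.016  0.102]
 [ 0.585  0.022  0.114]
 [ 0.594  0.024  0.111]
 [ 0.584  0.028  0.106]
 [ 0.601  0.031  0.107]
 [ 0.6    0.035  0.11 ]
 [ 0.481  0.082  0.089]
 [ 0.59   0.105  0.108]
 [ 0.591  0.109  0.105]
 [ 0.589  0.114  0.103]
 [ 0.587  0.118  0.101]
 [ 0.592  0.122  0.109]
 [ 0.591  0.125  0.112]
 [ 0.59   0.13   0.107]
 [ 0.594  0.134  0.109]
 [ 0.468  0.172  0.108]
 [ 0.488  0.176  0.125]
 [ 0.497  0.178  0.117]
 [ 0.517  0.179  0.102]
 [ 0.528  0.181  0.095]
 [ 0.541  0.182  0.088]
 [ 0.55   0.184  0.105]
 [ 0.566  0.186  0.098]
 [ 0.574  0.187  0.105]
 [ 0.578  0.188  0.09 ]]
```

View pics/cg.png

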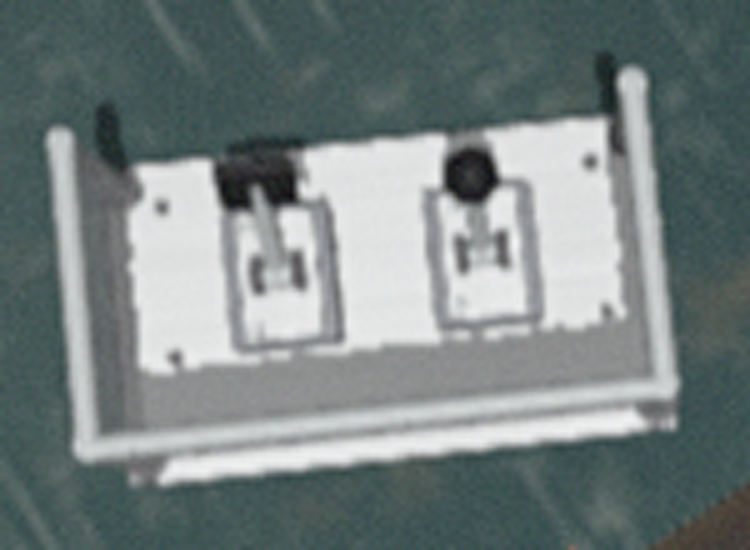

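View pics/cs.png

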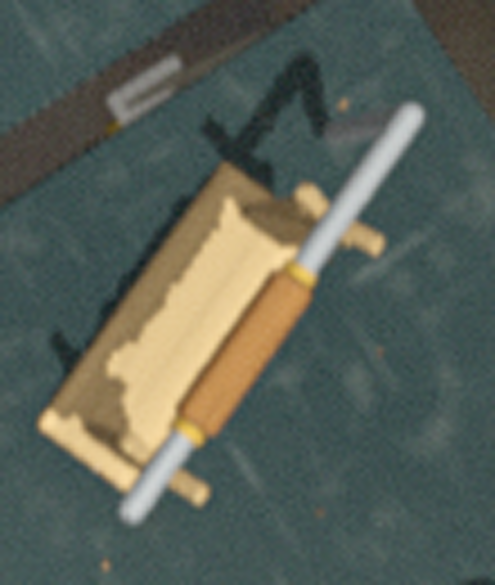

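```bash
python3 - <<'E'
from h import *
im=dict(np.load('pics/top0.npz'))
def pl(u,v,z):
    r=im['pose'][:3,:3]@np.array([(u-im['cx'])/im['fx'],(v-im['cy'])/im['fy'],1]);c=im['pose'][:3,3]; return c+r*(z-c[2])/r[2]
S=lambda a,b:(375+a/4.5-.39,240+b/4.5-.39)
for n,p in dict(bend=(412,113),tail=(133,510),h1=(302,272),h2=(188,430)).items(): print(n,pl(*S(*p),.168))
a=pl(*S(412,113),.168);b=pl(*S(133,510),.168);d=a-b;print(np.linalg.norm(d),np.degrees(np.arctan2(d[1],d[0])))
h=(pl(*S(302,272),.170)+pl(*S(188,430),.170))/2; print('handle',h, 'from tail', b+d/np.linalg.norm(d)*.085,'bend',a-d/np.linalg.norm(d)*.130)
# rod line via centroid columns: use color segmentation of the wood handle
c=im['color'][240:370,375:485].astype(int)
P=cloud(im)[240:370,375:485]
m=(P[:,:,2]>.158)&(P[:,:,2]<.19)
v,u=np.nonzero(m)
q=np.array([pl(x+375,y+240,.168)[:2] for x,y in zip(u,v)])
t=(q-b[:2])@d[:2]/np.linalg.norm(d[:2]); n=np.array([-d[1],d[0]])/np.linalg.norm(d[:2]);o=(q-b[:2])@n
for lo in np.arange(0,.23,.02):
    k=(t>lo)&(t<=lo+.02); print(round(lo,3),k.sum(),np.percentile(o[k],[5,50,95]).round(4) if k.sum() else '')
G=lambda a,b:(200+a/5-.4,190+b/5-.4)
for n,p,z in [('ball',(470,174),.100),('padpiv',(278,271),.048),('ballpiv',(483,250),.048),('BL',(60,134),.16),('BR',(632,76),.16),('FL',(85,447),.16),('FR',(665,388),.16)]: print(n,pl(*G(*p),z))
E
```

```text
bend [ 0.51014801 -0.32471518  0.168     ]
tail [ 0.3327191  -0.20114719  0.168     ]
h1 [ 0.43833331 -0.2754629   0.168     ]
h2 [ 0.36794793 -0.22515077  0.168     ]
0.21621763407428268 -34.85476530313762
handle [ 0.40319084 -0.24990742  0.17      ] from tail [ 0.40247038 -0.24972454  0.168     ] bend [ 0.40346957 -0.25042041  0.168     ]
0.0 68 [-0.0044  0.0014  0.0071]
0.02 125 [-0.0181  0.0009  0.0197]
0.04 100 [-0.0078  0.0013  0.0103]
0.06 108 [-0.0087  0.0009  0.0106]
0.08 110 [-0.0084  0.0013  0.0109]
0.1 110 [-0.0087  0.001   0.0107]
0.12 77 [-0.0066  0.0008  0.0083]
0.14 108 [-0.0181  0.0003  0.0163]
0.16 84 [-0.0166  0.0009  0.0172]
0.18 60 [-0.0045  0.0007  0.0061]
0.2 60 [-0.0045  0.001   0.0065]
0.22 2 [0.0007 0.002  0.0032]
ball [0.59254722 0.02737783 0.1       ]
padpiv [0.55398262 0.11372191 0.048     ]
ballpiv [0.56558412 0.0229317  0.048     ]
BL [0.59671425 0.19156368 0.16      ]
BR [ 0.62642031 -0.04021761  0.16      ]
FL [0.47009334 0.17597354 0.16      ]
FR [ 0.49929395 -0.05640182  0.16      ]
```

```bash
cat >> h.py <<'E'
from scipy.spatial.transform import Rotation as Ro
def go(p,yaw=None,frm=None):
    """total tool-frame shift (at present axes / after turn) and turn needed"""
    s=env.read_state(); R=Ro.from_quat(s['orientation']).as_matrix(); y0=np.arctan2(R[1,0],R[0,0])
    turn=0 if yaw is None else -((np.radians(yaw)-y0+np.pi)%(2*np.pi)-np.pi)
    d=np.array(p)-s['tool_pos']
    Ra=R@Ro.from_rotvec([0,0,turn]).as_matrix()
    print('t',s['t'],'pos',s['tool_pos'].round(4),'yaw',np.degrees(y0).round(2),'tilt',R[:,2].round(4),'F',s['contact_force'].round(1),'w',s['width'].round(4))
    print('turn',turn.__round__(4) if turn else 0,'shift before-turn axes',(R.T@d*1000).round(1),'after-turn axes',(Ra.T@d*1000).round(1))
E
python3 - <<'E'
from h import *
go([.42,.2,.35],144.9)
R=Ro.from_euler('z',144.9,degrees=True).as_matrix()@np.diag([1,-1,-1])
print(R.T@(np.array([.4035,-.2492,.25])-[.42,.2,.35])*1000)
E
```

```text
Traceback (most recent call last):
  File "h.py", line 19, in go
    print('t',s['t'],'pos',s['tool_pos'].round(4),'yaw',np.degrees(y0).round(2),'tilt',R[:,2].round(4),'F',s['contact_force'].round(1),'w',s['width'].round(4))
                                                                                                                                           ^^^^^^^^^^^^^^^^
AttributeError: 'float' object has no attribute 'round'
```

```bash
sed -i "s/s\['width'\].round(4)/round(s['width'],4)/" h.py
python3 - <<'E'
from h import *
go([.42,.2,.35],144.9)
R=Ro.from_euler('z',144.9,degrees=True).as_matrix()@np.diag([1,-1,-1])
print(R.T@(np.array([.4035,-.2492,.25])-[.42,.2,.35])*1000)
E
```

```text
t 0.15 pos [0.1433 0.5308 0.2309] yaw 164.88 tilt [-5.e-04 -1.e-03 -1.e+00] F [ 0.4 -0.3  0.3] w 0.0858
turn 0.3488 shift before-turn axes [-353.3 -247.3 -119. ] after-turn axes [-416.6 -111.7 -119. ]
[-244.79288888 -377.00043973  100.        ]
```

>>> {"name": "drive_tool", "arguments": {
  "commands": [0, 0, -30, 0.0872, 0, 0, -30, 0.0872, 0, 0, -30, 0.0872, 0, 0, -30, 0.0872, -26, -7, 0, 0, -26, -7, 0, 0, -26, -7, 0, 0, -26, -7, 0, 0, -26, -7, 0, 0, -26, -7, 0, 0, -26, -7, 0, 0, -26, -7, 0, 0, -26, -7, 0, 0, -26, -7, 0, 0, -26, -7, 0, 0, -26, -7, 0, 0, -26, -7, 0, 0, -26, -7, 0, 0, -26, -7, 0, 0, -26, -7, 0, 0],
  "hand": 60
}}

```text
t: 1.82
tool_pos: [0.4199, 0.1989, 0.3512]
orientation: [0.302, 0.953, -0.0, -0.0]
contact_force: [0.6, 0.0, -0.6]
width: 0.0602
```

>>> {"name": "drive_tool", "arguments": {
  "commands": [-15, -23, 0, 0, -15, -23, 0, 0, -15, -23, 0, 0, -15, -23, 0, 0, -15, -23, 0, 0, -15, -23, 0, 0, -15, -23, 0, 0, -15, -23, 0, 0, -15, -23, 6, 0, -15, -23, 12, 0, -15, -23, 12, 0, -15, -23, 12, 0, -15, -23, 12, 0, -15, -23, 12, 0, -15, -23, 12, 0, -15, -23, 12, 0, 0, 0, 0, 0, 0, 0, 0, 0]
}}

```text
t: 3.32
tool_pos: [0.4037, -0.2396, 0.2605]
orientation: [0.303, 0.953, 0.001, -0.001]
contact_force: [0.1, 0.6, 0.3]
width: 0.0601
```

```bash
python3 - <<'E'
from h import *
go([.4035,-.2492,.147],144.9)
snap('wrist','w1')
E
```

```text
t 3.3167 pos [ 0.4037 -0.2396  0.2605] yaw 144.78 tilt [-0.0015  0.0017 -1.    ] F [0.1 0.6 0.3] w 0.0601
turn -0.0021 shift before-turn axes [ -5.6  -8.  113.4] after-turn axes [ -5.6  -8.  113.4]
```

View pics/w1.png

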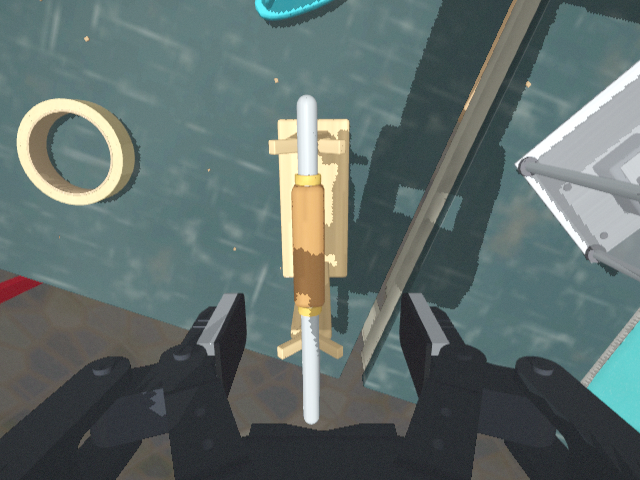

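```bash
python3 - <<'E'
from h import *
im=dict(np.load('pics/w1.npz'))
def pl(u,v,z):
    r=im['pose'][:3,:3]@np.array([(u-im['cx'])/im['fx'],(v-im['cy'])/im['fy'],1]);c=im['pose'][:3,3]; return c+r*(z-c[2])/r[2]
P=cloud(im)[90:425,285:330]
for v in (120,150,200,240,280,330,380,410):
    r=P[v-90]; k=(r[:,2]>.155)&(r[:,2]<.19)
    us=np.nonzero(k)[0]+285; print(v,us.min(),us.max(),pl(us.mean(),v,.172).round(4), r[k][:,2].max().round(4))
print('h',pl(308.5,176,.172),pl(311,316,.172),(pl(308.5,176,.172)+pl(311,316,.172))/2)
a=pl(307,98,.168);b=pl(311,421,.168);print(a,b,np.degrees(np.arctan2(*(b-a)[1::-1])))
E
```

```text
120 297 316 [ 0.3403 -0.2058  0.172 ] 0.1712
150 285 329 [ 0.3539 -0.2152  0.172 ] 0.1711
200 291 324 [ 0.3777 -0.2321  0.172 ] 0.1751
240 292 324 [ 0.3982 -0.2463  0.172 ] 0.1744
280 294 324 [ 0.42   -0.2614  0.172 ] 0.1743
330 301 318 [ 0.4491 -0.2819  0.172 ] 0.1707
380 303 318 [ 0.481  -0.3038  0.172 ] 0.1707
410 303 319 [ 0.5012 -0.3181  0.172 ] 0.1709
h [ 0.3664777  -0.22324912  0.172     ] [ 0.44132893 -0.27515732  0.172     ] [ 0.40390332 -0.24920322  0.172     ]
[ 0.33079162 -0.1987515   0.168     ] [ 0.51177522 -0.32583965  0.168     ] -35.076842767422555
```

>>> {"name": "drive_tool", "arguments": {
  "commands": [-3, -4, 0, 0, -2.6, -4, 0, -0.002, 0, 0, 20, 0, 0, 0, 20, 0, 0, 0, 20, 0, 0, 0, 20, 0, 0, 0, 12, 0, 0, 0, 10, 0, 0, 0, 7, 0, 0, 0, 4, 0, 0, 0, 0, 0, 0, 0, 0, 0]
}}

```text
t: 4.37
tool_pos: [0.4043, -0.2488, 0.1488]
orientation: [0.3, 0.954, -0.0, 0.0]
contact_force: [0.2, -0.2, -0.0]
width: 0.0602
```

```bash
python3 - <<'E'
from h import *
go([.4037,-.2492,.147],144.95)
E
```

```text
t 4.3667 pos [ 0.4043 -0.2488  0.1488] yaw 145.03 tilt [ 5.e-04 -6.e-04 -1.e+00] F [ 0.2 -0.2 -0. ] w 0.0602
turn 0.0014 shift before-turn axes [ 0.3 -0.7  1.8] after-turn axes [ 0.3 -0.7  1.8]
```

>>> {"name": "drive_tool", "arguments": {
  "commands": [0, -0.5, 1.5, 0, 0, 0, 0, 0]
}}

```text
t: 4.53
tool_pos: [0.4039, -0.2493, 0.1472]
orientation: [0.301, 0.954, -0.0, 0.0]
contact_force: [-0.8, -0.0, 0.2]
width: 0.0596
```

>>> {"name": "drive_tool", "arguments": {
  "commands": [0, 0, 0, 0, 0, 0, 0, 0, 0, 0, 0, 0, 0, 0, 0, 0, 0, 0, 0, 0, 0, 0, 0, 0, 0, 0, 0, 0, 0, 0, 0, 0],
  "hand": 0
}}

```text
t: 5.2
tool_pos: [0.4035, -0.2501, 0.1473]
orientation: [0.301, 0.954, -0.001, 0.0]
contact_force: [-4.0, -4.5, 2.1]
width: 0.0189
```

```bash
python3 - <<'E'
from h import *
go([.4037,-.2492,.147],144.95); s=env.read_state(); print(s['tool_pos'],s['contact_force'])
E
```

```text
t 5.2 pos [ 0.4035 -0.2501  0.1473] yaw 145.01 tilt [-4.0e-04 -2.4e-03 -1.0e+00] F [-4.  -4.5  2.1] w 0.0189
turn 0.0011 shift before-turn axes [0.4 0.9 0.3] after-turn axes [0.4 0.9 0.3]
[ 0.40353273 -0.25014642  0.14728097] [-4.03361835 -4.51684119  2.12112842]
```

>>> {"name": "drive_tool", "arguments": {
  "commands": [0, 0, -3, 0, 0, 0, -5, 0, 0, 0, -8, 0, 0, 0, -11, 0, 0, 0, -13, 0, 0, 0, -15, 0, 0, 0, -15, 0, 0, 0, -15, 0, 0, 0, -15, 0, 0, 0, -15, 0, 0, 0, -15, 0, 0, 0, -15, 0, 0, 0, -15, 0, 0, 0, -15, 0, 0, 0, -10, 0, 0, 0, -5, 0, 0, 0, 0, 0]
}}

```text
t: 6.62
tool_pos: [0.4039, -0.2491, 0.338]
orientation: [0.3, 0.954, -0.0, 0.001]
contact_force: [-1.3, -0.8, -1.0]
width: 0.0191
```

```bash
python3 - <<'E'
from h import *
go([.5011,.0147,.34],187.25); im=snap('top','t2');snap('scene','s2')
E
```

```text
t 6.6167 pos [ 0.4039 -0.2491  0.338 ] yaw 145.03 tilt [ 0.0015 -0.0014 -1.    ] F [-1.3 -0.8 -1. ] w 0.0191
turn -0.7369 shift before-turn axes [ 71.6 271.8  -2.2] after-turn axes [-129.7  249.4   -2.2]
```

View pics/t2.png

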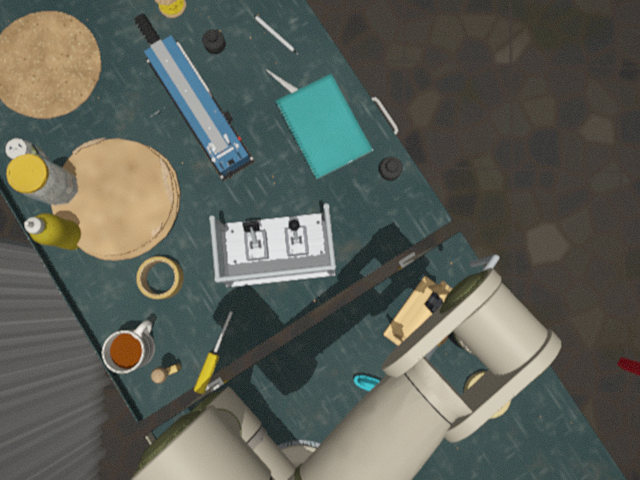

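View pics/s2.png

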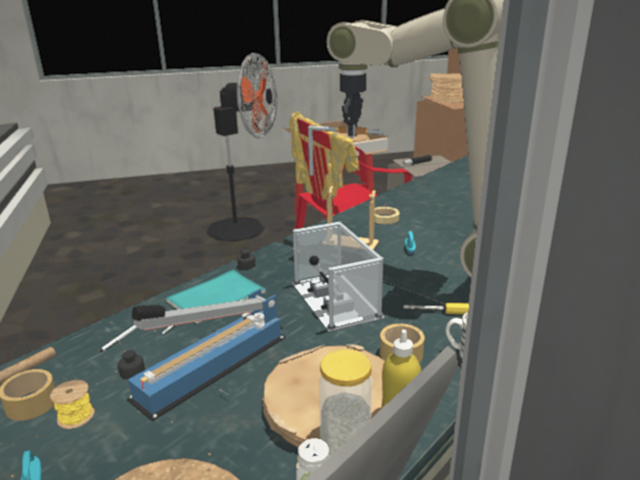

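>>> {"name": "drive_tool", "arguments": {
  "commands": [0, 0, -1, -0.05, 0, 0, -1, -0.085, 0, 0, 0, -0.1, 0, 0, 0, -0.1, 0, 0, 0, -0.1, 0, 0, 0, -0.1, 0, 0, 0, -0.1, 0, 0, 0, -0.06, 0, 0, 0, -0.042]
}}

```text
t: 7.47
tool_pos: [0.4036, -0.2489, 0.338]
orientation: [-0.065, 0.998, 0.001, -0.001]
contact_force: [0.0, 0.6, -1.8]
width: 0.0192
```

>>> {"name": "drive_tool", "arguments": {
  "commands": [-3, 6, 0, 0, -6, 12, 0, 0, -9, 17, 0, 0, -9, 17, 0, 0, -9, 17, 0, 0, -9, 17, 0, 0, -9, 17, 0, 0, -9, 17, 0, 0, -9, 17, 0, 0, -9, 17, 0, 0, -9, 17, 0, 0, -9, 17, 0, 0, -9, 17, 0, 0, -9, 17, 0, 0, -8, 17, 0, 0, -5, 10, 0, 0, 0, 0, 0, 0, 0, 0, 0, 0]
}}

```text
t: 8.97
tool_pos: [0.5012, 0.0145, 0.3385]
orientation: [-0.063, 0.998, -0.0, -0.0]
contact_force: [0.6, 0.1, -1.1]
width: 0.019
```

```bash
python3 - <<'E'
from h import *
go([.5011,.0147,.193],187.25); im=snap('top','t3');snap('scene','s3');snap('wrist','w3')
E
```

```text
t 8.9667 pos [0.5012 0.0145 0.3385] yaw -172.74 tilt [-8.e-04 -1.e-04 -1.e+00] F [ 0.6  0.1 -1.1] w 0.019
turn 0.0003 shift before-turn axes [ -0.    0.2 145.5] after-turn axes [ -0.    0.2 145.5]
```

View pics/t3.png

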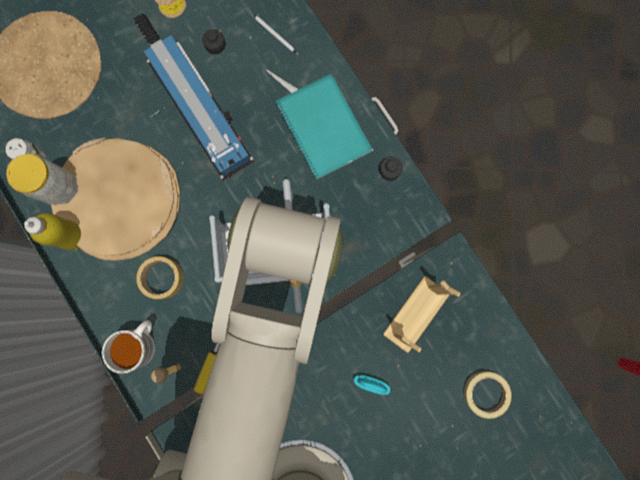

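View pics/s3.png

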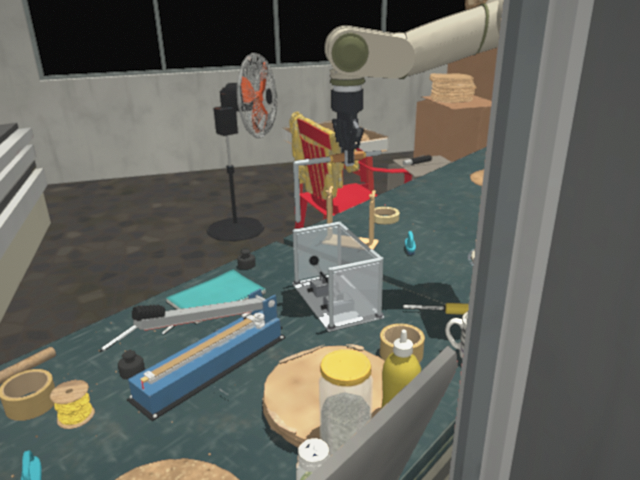

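View pics/w3.png

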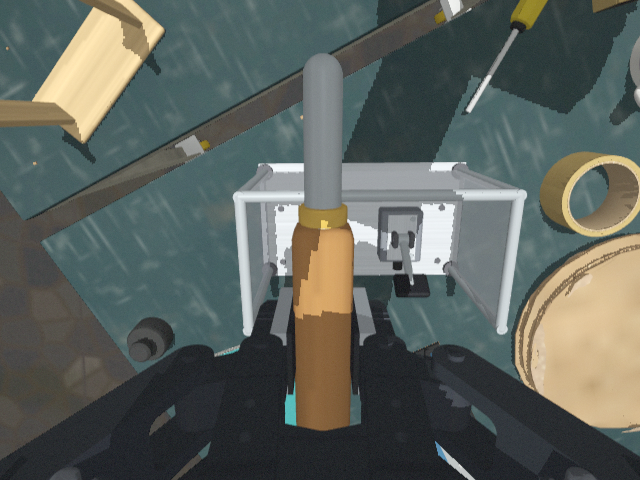

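```bash
python3 - <<'E'
from h import *
im=dict(np.load('pics/t3.npz')); P=cloud(im)[170:205,275:300]
Q=P[(P[:,:,2]>.33)&(P[:,:,2]<.39)]; print(len(Q),Q.min(0),Q.max(0),np.median(Q,0))
B=np.array([.5656,.0229]);e=np.array([.992,.1262]);n=np.array([-.1262,.992])
x=(Q[:,:2]-B)@e;y=(Q[:,:2]-B)@n
for lo in np.arange(x.min(),x.max(),.01):
    k=(x>=lo)&(x<lo+.01);print(lo.round(3),k.sum(),np.percentile(y[k],[5,50,95]).round(4),np.median(Q[k,2]).round(4))
for nme in ['s3']:
    im=dict(np.load(f'pics/{nme}.npz'))
    cv2.imwrite('pics/s3c.png',cv2.resize(im['color'][140:340,270:400,::-1],None,fx=3,fy=3,interpolation=cv2.INTER_CUBIC))
    p=np.array([.6301,.0311,.3385+.019-.146,1]); q=np.linalg.inv(im['pose'])@p; print('expected tip px',im['cx']+im['fx']*q[0]/q[2],im['cy']+im['fy']*q[1]/q[2])
E
```

```text
183 [0.59128372 0.02123484 0.33203117] [0.63465905 0.03592881 0.36535774] [0.61289755 0.02845199 0.36075605]
0.026 42 [-0.0055 -0.0005  0.0045] 0.3609
0.036 42 [-0.005   0.      0.0055] 0.3606
0.046 41 [-0.0056 -0.0007  0.0046] 0.3612
0.056 44 [-0.0052 -0.0001  0.0052] 0.3609
0.066 14 [-0.0046  0.0001  0.0045] 0.3604
expected tip px 297.4880942141394 222.14132546065025
```

View pics/s3c.png

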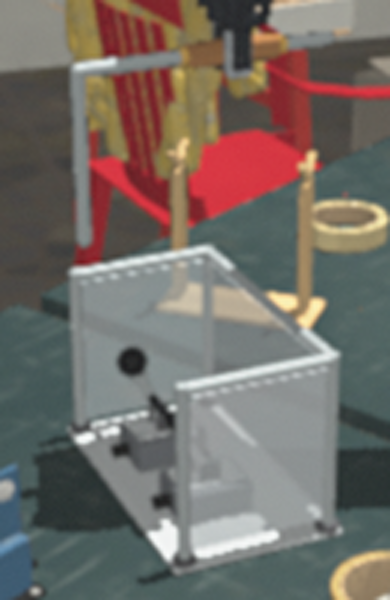

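>>> {"name": "drive_tool", "arguments": {
  "commands": [0, 0, 4, 0, 0, 0, 8, 0, 0, 0, 12, 0, 0, 0, 12, 0, 0, 0, 12, 0, 0, 0, 12, 0, 0, 0, 12, 0, 0, 0, 12, 0, 0, 0, 12, 0, 0, 0, 12, 0, 0, 0, 12, 0, 0, 0, 12, 0, 0, 0, 10, 0, 0, 0, 4, 0, 0, 0, 0, 0, 0, 0, 0, 0]
}}

```text
t: 10.45
tool_pos: [0.5014, 0.0141, 0.1929]
orientation: [-0.063, 0.998, -0.0, 0.0]
contact_force: [0.0, -0.0, -0.1]
width: 0.0186
```

```bash
python3 - <<'E'
from h import *
go([.5011,.0147,.193],187.25); im=snap('scene','s4')
cv2.imwrite('pics/s4c.png',cv2.resize(im['color'][140:340,270:400,::-1],None,fx=3,fy=3,interpolation=cv2.INTER_CUBIC))
E
```

```text
t 10.45 pos [0.5014 0.0141 0.1929] yaw -172.77 tilt [ 0. -0. -1.] F [ 0.  -0.  -0.1] w 0.0186
turn -0.0004 shift before-turn axes [ 0.2  0.6 -0.1] after-turn axes [ 0.2  0.6 -0.1]
```

View pics/s4c.png

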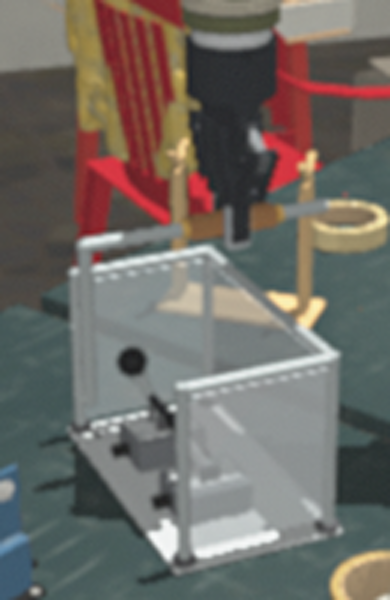

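>>> {"name": "drive_tool", "arguments": {
  "commands": [0, 0.6, 0, 0, 5, 0, 0, 0, 5, 0, 0, 0, 4, 0, 0, 0, 4, 0, 0, 0, 4, 0, 0, 0, 4, 0, 0, 0, 4, 0, 0, 0, 4, 0, 0, 0, 4, 0, 0, 0, 4, 0, 0, 0, 4, 0, 0, 0, 4, 0, 0, 0, 4, 0, 0, 0, 4, 0, 0, 0, 4, 0, 0, 0, 4, 0, 0, 0, 4, 0, 0, 0]
}}

```text
t: 12.0
tool_pos: [0.4316, 0.006, 0.1929]
orientation: [-0.063, 0.998, -0.0, 0.0]
contact_force: [1.3, 0.4, -1.4]
width: 0.019
```

```bash
python3 - <<'E'
from h import *
go([.5656-.145*.992,.0229-.145*.1262,.193],187.25); im=snap('scene','s5')
cv2.imwrite('pics/s5c.png',cv2.resize(im['color'][140:340,270:400,::-1],None,fx=3,fy=3,interpolation=cv2.INTER_CUBIC))
E
```

```text
t 12.0 pos [0.4316 0.006  0.1929] yaw -172.76 tilt [ 4.e-04 -0.e+00 -1.e+00] F [ 1.3  0.4 -1.4] w 0.019
turn -0.0002 shift before-turn axes [10.  -0.1 -0.1] after-turn axes [10.  -0.1 -0.1]
```

View pics/s5c.png

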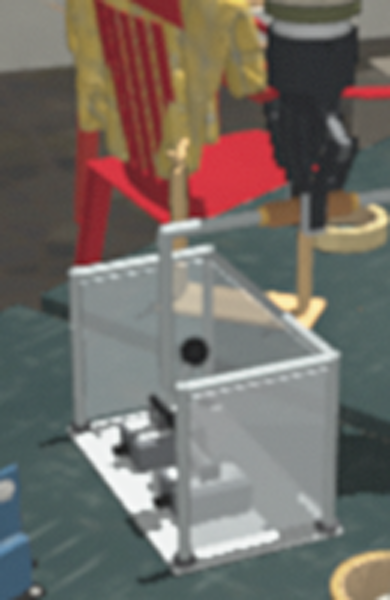

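>>> {"name": "drive_tool", "arguments": {
  "commands": [3, 0, 0, 0, 3, 0, 0, 0, 2, 0, 0, 0, 2, 0, 0, 0, 0, 0, 0, 0]
}}

```text
t: 12.47
tool_pos: [0.4219, 0.0047, 0.1931]
orientation: [-0.063, 0.998, -0.0, 0.0]
contact_force: [2.4, 0.5, 2.5]
width: 0.0191
```

>>> {"name": "drive_tool", "arguments": {
  "commands": [1, 0, 0, 0, 1, 0, 0, 0, 0, 0, 0, 0]
}}

```text
t: 12.72
tool_pos: [0.4199, 0.0046, 0.1928]
orientation: [-0.063, 0.998, 0.0, 0.0]
contact_force: [2.3, 0.8, 1.5]
width: 0.0191
```

```bash
python3 - <<'E'
from h import *
go([.5656-.145*.992,.0229-.145*.1262,.193],187.25);print(env.read_state()['torque'])
E
```

```text
t 12.7167 pos [0.4199 0.0046 0.1928] yaw -172.76 tilt [ 0.  0. -1.] F [2.3 0.8 1.5] w 0.0191
turn -0.0001 shift before-turn axes [-1.9 -0.2 -0.2] after-turn axes [-1.9 -0.2 -0.2]
[ 1.78752294e-01 -9.02795010e-01  4.69920409e-04]
```

>>> {"name": "drive_tool", "arguments": {
  "commands": [1, 0, 0, 0, 1, 0, 0, 0, 0, 0, 0, 0]
}}

```text
t: 12.97
tool_pos: [0.4176, 0.0043, 0.1928]
orientation: [-0.063, 0.998, -0.0, -0.0]
contact_force: [1.4, 0.9, 1.2]
width: 0.0193
```

```bash
python3 - <<'E'
from h import *
go([.5656-.145*.992,.0229-.145*.1262,.193],187.25);print(env.read_state()['torque']);im=snap('scene','s6')
cv2.imwrite('pics/s6c.png',cv2.resize(im['color'][190:320,280:380,::-1],None,fx=5,fy=5,interpolation=cv2.INTER_CUBIC))
E
```

```text
t 12.9667 pos [0.4176 0.0043 0.1928] yaw -172.76 tilt [-7.e-04 -1.e-04 -1.e+00] F [1.4 0.9 1.2] w 0.0193
turn -0.0001 shift before-turn axes [-4.1 -0.2 -0.2] after-turn axes [-4.1 -0.2 -0.2]
[ 0.07376421 -0.75934532 -0.0465315 ]
```

View pics/s6c.png

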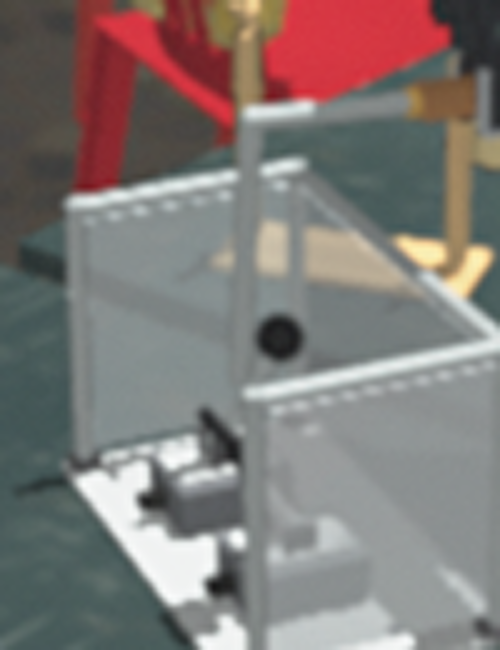

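```bash
python3 - <<'E'
from h import *
im=dict(np.load('pics/s6.npz')); T=np.linalg.inv(im['pose'])
def px(p): q=T@np.append(p,1); return np.array([im['cx']+im['fx']*q[0]/q[2],im['cy']+im['fy']*q[1]/q[2]]).round(2)
e=np.array([.992,.1262])
def ball(a,B=(.5656,.0229)):
    th=.55-a; xy=np.array(B)+.065*np.sin(th)*e; return np.r_[xy,.04+.065*np.cos(th)]
for a in (0,.05,.1,.15,.9,1.0,1.05,1.1): print(a,px(ball(a)))
g=im['color'].astype(int).sum(2)
for f in ('s4','s6'):
    c=np.load(f'pics/{f}.npz')['color'].astype(int).max(2); 
    u0,v0=((314,260) if f=='s4' else (336,257))
    w=c[v0-9:v0+10,u0-9:u0+10]; m=(w<60); v,u=np.nonzero(m); print(f,m.sum(),u.mean()+u0-9,v.mean()+v0-9)
s=env.read_state();h=s['tool_pos']+[0,0,.019]
for t in (0,.02,.04,.06):
  d=np.r_[e*np.cos(t),np.sin(t)];l=np.r_[e*np.sin(t),-np.cos(t)]
  print('tilt',t,'bend',px(h+.13*d),'leg100',px(h+.13*d+.06*l))
E
```

```text
0 [310.64 262.73]
0.05 [311.67 261.96]
0.1 [312.72 261.22]
0.15 [313.8  260.54]
0.9 [331.15 256.76]
1.0 [333.31 257.23]
1.05 [334.35 257.55]
1.1 [335.36 257.92]
s4 56 313.5892857142857 260.10714285714283
s6 51 335.45098039215685 257.29411764705884
tilt 0 bend [329.62 216.68] leg100 [329.85 238.88]
tilt 0.02 bend [329.62 215.7 ] leg100 [329.41 238.  ]
tilt 0.04 bend [329.64 214.71] leg100 [328.98 237.12]
tilt 0.06 bend [329.68 213.72] leg100 [328.58 236.22]
```

```bash
python3 - <<'E'
from h import *
for f,u0 in (('s4',298),('s5',325),('s6',329)):
    im=dict(np.load(f'pics/{f}.npz')); g=cv2.GaussianBlur(im['color'],(3,3),0)
    cv2.imwrite(f'pics/{f}z.png',cv2.resize(im['color'][205:285,u0-20:u0+30,::-1],None,fx=7,fy=7,interpolation=cv2.INTER_NEAREST))
a=[cv2.imread(f'pics/{f}z.png') for f in('s4','s5','s6')]; cv2.imwrite('pics/cmp.png',cv2.resize(np.hstack(a),(800,427)))
E
```

```text
(no output)
```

View pics/cmp.png

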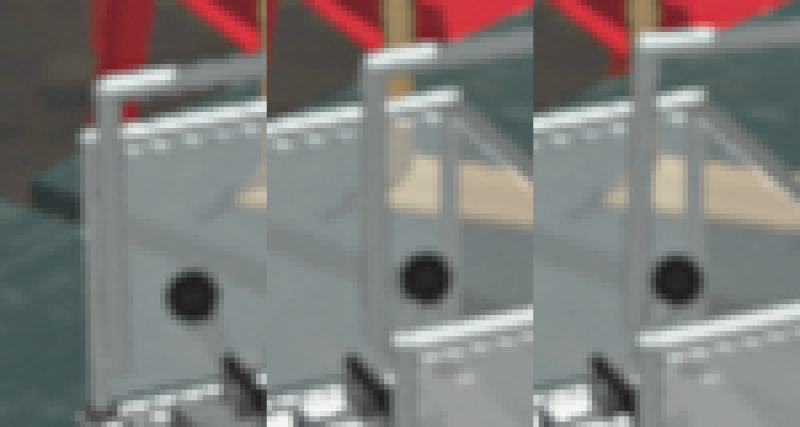

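>>> {"name": "drive_tool", "arguments": {
  "commands": [-2, 0, 0, 0, -4, 0, 0, 0, -6, 0, 0, 0, -6, 0, 0, 0, -6, 0, 0, 0, -6, 0, 0, 0, 0, 0, 0, 0]
}}

```text
t: 13.6
tool_pos: [0.4488, 0.0081, 0.1926]
orientation: [-0.063, 0.998, 0.0, -0.0]
contact_force: [-0.9, -0.9, -2.1]
width: 0.0192
```

```bash
python3 - <<'E'
from h import *
go([.45,.0,.34],187.25);im=snap('scene','s7')
c=im['color'].astype(int).max(2);u0,v0=336,257
w=c[v0-9:v0+10,u0-9:u0+10]; m=(w<60); v,u=np.nonzero(m); print(m.sum(),u.mean()+u0-9,v.mean()+v0-9)
cv2.imwrite('pics/s7c.png',cv2.resize(im['color'][190:320,280:380,::-1],None,fx=5,fy=5,interpolation=cv2.INTER_CUBIC))
E
```

```text
t 13.6 pos [0.4488 0.0081 0.1926] yaw -172.74 tilt [-2.e-04  0.e+00 -1.e+00] F [-0.9 -0.9 -2.1] w 0.0192
turn 0.0002 shift before-turn axes [  -0.2   -8.2 -147.4] after-turn axes [  -0.2   -8.2 -147.4]
51 335.45098039215685 257.29411764705884
```

View pics/s7c.png

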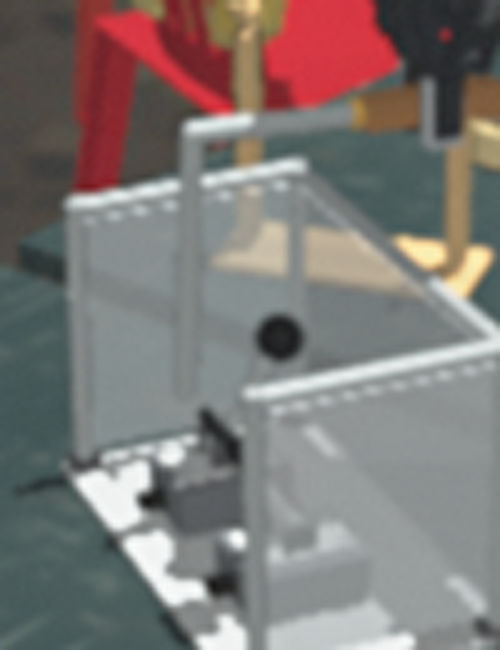

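>>> {"name": "drive_tool", "arguments": {
  "commands": [0, 0, -5, 0, 0, 0, -10, 0, 0, 0, -14, 0, 0, 0, -14, 0, 0, 0, -14, 0, 0, 0, -14, 0, 0, 0, -14, 0, 0, 0, -14, 0, 0, 0, -14, 0, 0, 0, -14, 0, 0, 0, -12, 0, 0, 0, -8, 0, 0, 0, -3, 0]
}}

```text
t: 14.73
tool_pos: [0.4477, 0.008, 0.3441]
orientation: [-0.063, 0.998, -0.0, 0.001]
contact_force: [0.3, -0.2, -0.2]
width: 0.0191
```

```bash
python3 - <<'E'
from h import *
go([.4036,-.2497,.338],145)
E
```

```text
t 14.7333 pos [0.4477 0.008  0.3441] yaw -172.76 tilt [ 1.8e-03 -5.0e-04 -1.0e+00] F [ 0.3 -0.2 -0.2] w 0.0191
turn 0.7372 shift before-turn axes [  76.2 -250.1    6.2] after-turn axes [-111.7 -236.4    6.2]
```

>>> {"name": "drive_tool", "arguments": {
  "commands": [2, -6, 0, 0, 4, -12, 0, 0, 5, -17, 0, 0, 5, -17, 0, 0, 5, -17, 0, 0, 5, -17, 0, 0, 5, -17, 0, 0, 5, -17, 0, 0, 5, -17, 0, 0, 5, -17, 0, 0, 5, -17, 0, 0, 5, -17, 0, 0, 5, -17, 0, 0, 5, -17, 0, 0, 5, -17, 0, 0, 3, -8, 0, 0, 2, -3, 0, 0, 0, 0, 0, 0]
}}

```text
t: 16.23
tool_pos: [0.4034, -0.2498, 0.3423]
orientation: [-0.063, 0.998, 0.0, -0.0]
contact_force: [-0.2, 0.0, -0.9]
width: 0.0192
```

>>> {"name": "drive_tool", "arguments": {
  "commands": [0, 0, 1, 0.05, 0, 0, 1, 0.085, 0, 0, 1, 0.1, 0, 0, 1, 0.1, 0, 0, 1, 0.1, 0, 0, 1, 0.1, 0, 0, 0, 0.1, 0, 0, 0, 0.06, 0, 0, 0, 0.042, 0, 0, 0, 0]
}}

```text
t: 17.07
tool_pos: [0.4039, -0.2485, 0.3369]
orientation: [0.301, 0.954, 0.0, -0.0]
contact_force: [-0.6, 0.1, -1.2]
width: 0.0187
```

```bash
python3 - <<'E'
from h import *
go([.4036,-.2497,.338],145)
im=snap('top','t8');snap('wrist','w8')
cv2.imwrite('pics/t8c.png',cv2.resize(im['color'][190:300,200:350,::-1],None,fx=5,fy=5,interpolation=cv2.INTER_CUBIC))
s=snap('scene','s8')
cv2.imwrite('pics/s8c.png',cv2.resize(s['color'][110:260,270:410,::-1],None,fx=5,fy=4,interpolation=cv2.INTER_CUBIC))
E
```

```text
t 17.0667 pos [ 0.4039 -0.2485  0.3369] yaw 145.0 tilt [ 1.e-04  2.e-04 -1.e+00] F [-0.6  0.1 -1.2] w 0.0187
turn -0.0001 shift before-turn axes [-0.4 -1.1 -1.1] after-turn axes [-0.4 -1.1 -1.1]
```

View pics/t8c.png

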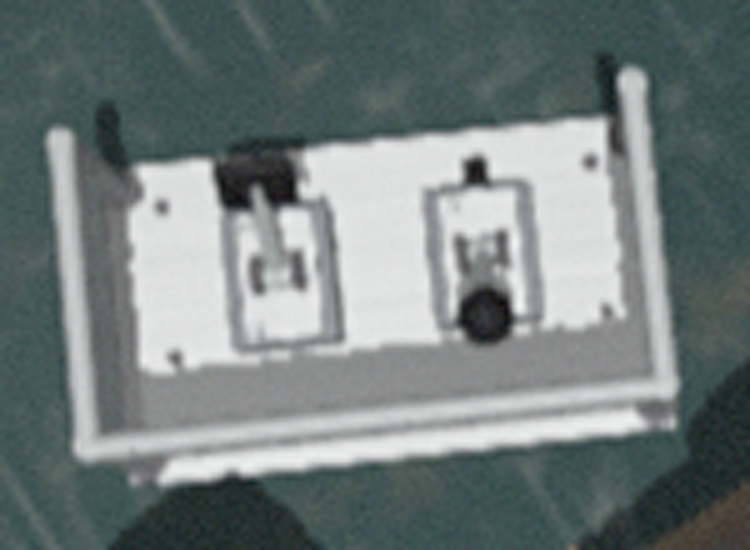

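View pics/s8c.png

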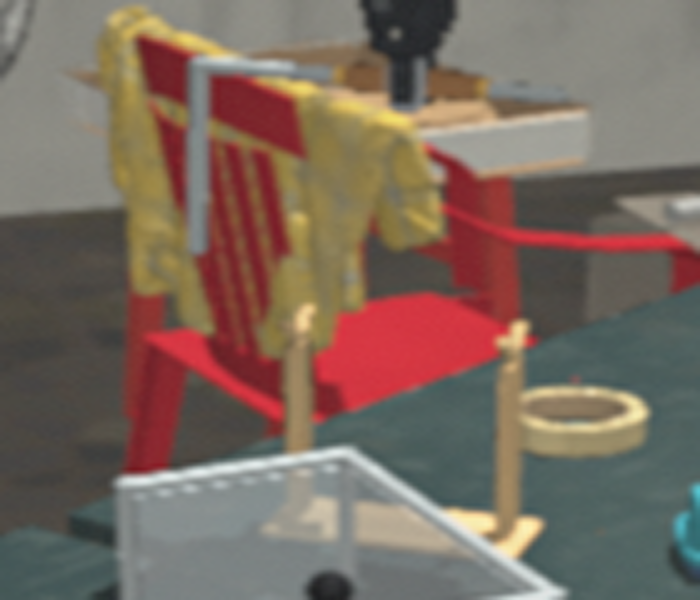

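View pics/w8.png

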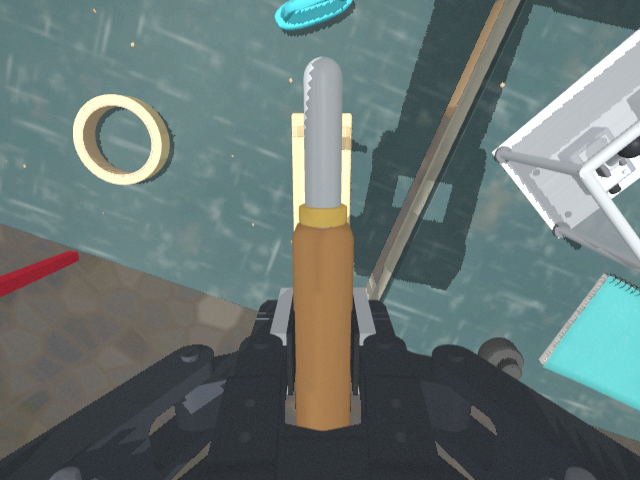

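```bash
python3 - <<'E'
from h import *
e=np.array([.992,.1262]);B=np.array([.5656,.0229])
res={}
for f,(cu,cv_) in (('top0',(293.7,224.4)),('t8',(296.6,252.6))):
    im=dict(np.load(f'pics/{f}.npz'));c=im['color'].astype(int).max(2);u0,v0=int(cu),int(cv_)
    w=c[v0-7:v0+8,u0-7:u0+8];v,u=np.nonzero(w<50);u=u.mean()+u0-7;v=v.mean()+v0-7
    r=im['pose'][:3,:3]@np.array([(u-im['cx'])/im['fx'],(v-im['cy'])/im['fy'],1]);cc=im['pose'][:3,3]
    p=cc+r*(.0965-cc[2])/r[2]; print(f,u,v,p,'along',(p[:2]-B)@e)
im=dict(np.load('pics/w8.npz'));P=cloud(im)
for v in (80,110,140,170,195,230,260,290,330):
    r=P[v,300:350];z=r[:,2]; k=z>.3; d=np.array([.819,-.574]); print(v,z[k].max().round(4),((r[k][:,:2].mean(0)-[.4039,-.2485])@d).round(4),((r[k][:,:2].mean(0)-[.4039,-.2485])@[.574,.819]).round(4))
E
```

```text
top0 293.73770491803276 224.54098360655738 [0.59272237 0.02722965 0.0965    ] along 0.027451794952500688
t8 296.6969696969697 252.530303030303 [0.53262322 0.01919585 0.0965    ] along -0.033180427806182106
80 0.3572 -0.0834 -0.0003
110 0.3573 -0.075 -0.0003
140 0.3582 -0.0663 -0.0003
170 0.3582 -0.0572 -0.0002
195 0.3584 -0.0494 -0.0002
230 0.3609 -0.0388 0.0005
260 0.3628 -0.0295 0.0005
290 0.4789 -0.0204 0.0004
330 0.3637 -0.005 0.0006
```

>>> {"name": "drive_tool", "arguments": {
  "commands": [-0.4, -1.3, 0, 0, 0, 0, 5, 0, 0, 0, 10, 0, 0, 0, 15, 0, 0, 0, 15, 0, 0, 0, 15, 0, 0, 0, 15, 0, 0, 0, 15, 0, 0, 0, 15, 0, 0, 0, 15, 0, 0, 0, 14, 0, 0, 0, 10, 0, 0, 0, 6, 0, 0, 0, 4, 0, 0, 0, 0, 0]
}}

```text
t: 18.47
tool_pos: [0.4033, -0.2507, 0.1823]
orientation: [0.301, 0.954, 0.0, -0.0]
contact_force: [-0.2, 0.0, -1.4]
width: 0.0191
```

```bash
python3 - <<'E'
from h import *
go([.4036,-.2499,.149],145)
snap('wrist','w9')
E
```

```text
t 18.4667 pos [ 0.4033 -0.2507  0.1823] yaw 145.02 tilt [-7.e-04  8.e-04 -1.e+00] F [-0.2  0.  -1.4] w 0.0191
turn 0.0004 shift before-turn axes [ 0.2  0.8 33.3] after-turn axes [ 0.2  0.8 33.3]
```

View pics/w9.png

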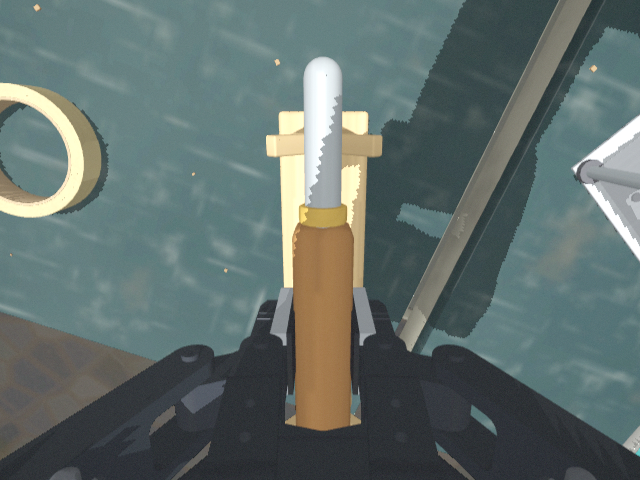

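>>> {"name": "drive_tool", "arguments": {
  "commands": [0.2, 0.5, 6, 0, 0, 0, 6, 0, 0, 0, 6, 0, 0, 0, 5, 0, 0, 0, 4, 0, 0, 0, 3, 0, 0, 0, 2, 0, 0, 0, 0, 0, 0, 0, 0, 0]
}}

```text
t: 19.27
tool_pos: [0.4036, -0.2503, 0.1509]
orientation: [0.301, 0.954, -0.0, 0.0]
contact_force: [-0.4, -0.0, -2.0]
width: 0.0192
```

```bash
python3 - <<'E'
from h import *
go([.4036,-.2499,.148],145)
E
```

```text
t 19.2667 pos [ 0.4036 -0.2503  0.1509] yaw 145.01 tilt [ 1.e-04 -1.e-04 -1.e+00] F [-0.4 -0.  -2. ] w 0.0192
turn 0.0002 shift before-turn axes [0.3 0.4 2.9] after-turn axes [0.3 0.4 2.9]
```

>>> {"name": "drive_tool", "arguments": {
  "commands": [0, 0.3, 1, 0, 0, 0, 1, 0, 0, 0, 1, 0, 0, 0, 0, 0, 0, 0, 0, 0]
}}

```text
t: 19.68
tool_pos: [0.404, -0.2505, 0.1485]
orientation: [0.301, 0.954, -0.0, 0.001]
contact_force: [-0.2, -0.5, 4.6]
width: 0.0193
```

>>> {"name": "drive_tool", "arguments": {
  "commands": [0, 0, 0.5, 0, 0, 0, 0.5, 0, 0, 0, 0, 0, 0, 0, 0, 0]
}}

```text
t: 20.02
tool_pos: [0.4041, -0.2505, 0.1476]
orientation: [0.301, 0.954, -0.001, 0.001]
contact_force: [0.2, -1.4, 7.6]
width: 0.019
```

```bash
python3 - <<'E'
from h import *
go([.4036,-.2499,.147],145)
E
```

```text
t 20.0167 pos [ 0.4041 -0.2505  0.1476] yaw 145.02 tilt [ 0.0011 -0.0015 -1.    ] F [ 0.2 -1.4  7.6] w 0.019
turn 0.0003 shift before-turn axes [0.7 0.2 0.6] after-turn axes [0.7 0.2 0.6]
```

>>> {"name": "drive_tool", "arguments": {
  "commands": [0, 0, 0, 0, 0, 0, 0, 0, 0, 0, 0, 0, 0, 0, 0, 0, 0, 0, 0, 0, 0, 0, 0, 0],
  "hand": 60
}}

```text
t: 20.52
tool_pos: [0.4037, -0.25, 0.1467]
orientation: [0.301, 0.954, 0.0, -0.0]
contact_force: [-0.3, 0.1, -0.6]
width: 0.0599
```

>>> {"name": "drive_tool", "arguments": {
  "commands": [0, 0, -5, 0, 0, 0, -8, 0, 0, 0, -12, 0, 0, 0, -14, 0, 0, 0, -14, 0, 0, 0, -14, 0, 0, 0, -14, 0, 0, 0, -14, 0, 0, 0, -10, 0, 0, 0, -5, 0, 0, 0, 0, 0]
}}

```text
t: 21.43
tool_pos: [0.404, -0.2503, 0.2582]
orientation: [0.301, 0.954, -0.001, 0.001]
contact_force: [-0.9, -0.6, -1.1]
width: 0.06
```

```bash
python3 - <<'E'
from h import *
go([.4036,-.2499,.26],145)
snap('wrist','w10');s=snap('scene','s10')
cv2.imwrite('pics/s10c.png',cv2.resize(s['color'][170:330,270:410,::-1],None,fx=5,fy=3.75,interpolation=cv2.INTER_CUBIC))
E
```

```text
t 21.4333 pos [ 0.404  -0.2503  0.2582] yaw 145.02 tilt [ 0.0018 -0.0019 -1.    ] F [-0.9 -0.6 -1.1] w 0.06
turn 0.0003 shift before-turn axes [ 0.5  0.1 -1.8] after-turn axes [ 0.5  0.1 -1.8]
```

View pics/w10.png

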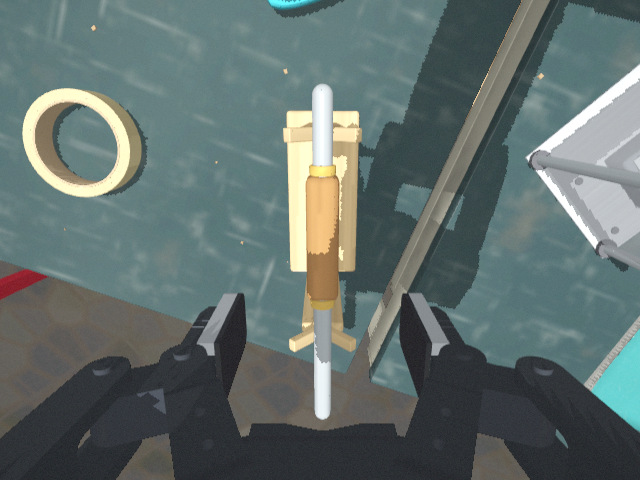

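View pics/s10c.png

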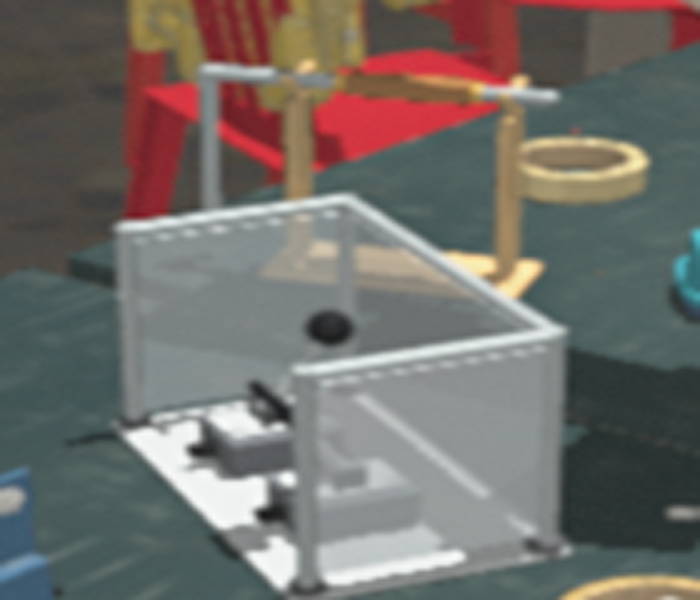

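```bash
python3 - <<'E'
from h import *
im=dict(np.load('pics/w10.npz'));P=cloud(im)
for v in (95,115,150,200,250,330,360,400):
    r=P[v,295:350]; k=(r[:,2]>.163)&(r[:,2]<.19); p=r[k].mean(0); print(v,k.sum(),r[k][:,2].max().round(4),((p[:2]-[.4037,-.2492])@[.819,-.574]).round(4),((p[:2]-[.4037,-.2492])@[.574,.819]).round(4))
a=np.load('pics/s4.npz')['color'].astype(int);b=np.load('pics/s10.npz')['color'].astype(int)
for f in ('s7','s10'):
    c=np.load(f'pics/{f}.npz')['color'].astype(int).max(2);w=c[248:267,327:346];v,u=np.nonzero(w<60);print(f,u.mean()+327,v.mean()+248)
E
```

```text
95 21 0.1716 -0.0833 -0.0011
115 21 0.171 -0.0727 -0.0011
150 21 0.1718 -0.0535 -0.0011
200 33 0.1747 -0.025 -0.001
250 33 0.1742 0.0061 -0.001
330 17 0.1706 0.0632 -0.001
360 17 0.171 0.0862 -0.0009
400 17 0.1709 0.119 -0.0009
s7 335.45098039215685 257.29411764705884
s10 335.40816326530614 257.42857142857144
```

Rod top reads about 171 mm along its whole length, so the shank is level at about 165 mm, as it was at the start. The ball lever hasn't moved. Handing in.

```bash
python3 - <<'E'
from h import *
env.job_done(); print(env.read_state()['t'])
E
```

```text
the job is handed in; nothing more can be done
the job is handed in; nothing more can be done
```

I took the rod from its stand, hooked its leg behind the ball over the guard's front panel, and pulled the lever over to its stop. I then laid the rod back in both notches, bend hanging at the same end, and handed in at about 21.5 s.

- **Ball lever:** The scene camera puts the ball at the full-on position (1.1), and it was still there after the rod was away. The top camera reads it 33 mm towards the panel, against 34 mm expected, which is about 1.08 and within calibration error. I saw no clear force rise at the stop. What showed it was the rod pivoting slightly in the grip, about 0.04 rad by my later reading.
- **Rod:** It lies level, with the shank axis at about 165 mm along its whole length and within about 1 mm sideways of where it started. The slight pivot was gone once I let go.
- **Everything else:** The paddle lever looks unmoved in the pictures, and I saw no other object disturbed. The largest contact force I saw in the readings was under 10 N.

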